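Load the cleaned injector body and clamp it

TASK

Of the two injector bodies, the one lying in the steel wash tray is clean: lay it into the V-cradle made for its length (long or short) on the clamping fixture, barrel down in both notches, and only then lay the other body, waiting on the rubber mat, flat in the tray. Next slide the black air selector fully home to the end beside the cradle you loaded, and last press the fixture's clamp button all the way down. Set the bodies down, do not drop them, and leave the nut and cap in the tray and the socket on the fixture where they are.

Things in the scene. Friction and masses are not known exactly. Their poses are not given: they have to be found in the camera images.
- long_body: the long steel injector body, lying in the tray or on the mat. Origin on its axis at mid-barrel, own x along the axis. Barrel 22 mm in diameter, 100 mm long (x -50..50); at each end a hexagon 28 mm across flats (|x| 50..70); at +x a nose 12 mm in diameter, 14 mm long. Lying flat, its axis is 14 mm above the surface. 0.38 kg.
- short_body: the short steel injector body, lying in the tray or on the mat. Origin on its axis at mid-barrel, own x along the axis. Barrel 22 mm in diameter, 60 mm long (x -30..30); at each end a hexagon 28 mm across flats (|x| 30..48); at +x a nose 12 mm in diameter, 14 mm long. Lying flat, its axis is 14 mm above the surface. 0.26 kg.
- tray: fixed open stainless wash tray, 280 (own x) x 200 (own y) x 40 mm high, walls and floor 3 mm. Origin at the centre of its underside.
- mat: fixed black rubber mat, 190 (own x) x 130 (own y) x 3 mm. Origin at the centre of its underside.
- cradle_long: steel cradle for the long body, fixed on the left or right half of the fixture: two V-notched saddles 10 mm wide at own x -38 and +38, 66 mm gap between, tops 34 to 38 mm above the origin, 42 mm wide. Origin: centre of its underside, on the plate 16 mm above the table. A seated body has its axis along own x (nose either way), 40 mm above this origin, hexagons outside the saddles.
- cradle_short: steel cradle for the short body, same shape and heights as the long one: saddles each 8 mm wide, centred at own x -19 and +19, open gap of 30 mm between them; origin at the centre of its underside, seated axis along own x, 40 mm above it, hexagons outside the saddles.
- fixture: fixed dark steel clamping fixture, plate 270 (own x -145..125) x 240 (own y) x 16 mm, origin on its underside. The cradles stand at own (20, +60) and (20, -60) mm with the same axes. The selector track lies along own y at own x -115, on the robot's side; the clamp button at own (-115, -96).
- selector (a joint): the selector's slide, m: 0 = end stop at the fixture's -y end (right seen from the robot), 0.09 = end stop at its +y end (left). Grows along the fixture's +y. Starts somewhere in the middle. Friction about 1.5 N.
- selector_top (a point): centre of the top of the selector's black grip, 28 (fixture x) x 20 (fixture y) mm, standing 40 mm above its track, top 70 mm above the table; axes as the fixture's.
- clamp_top (a point): centre of the top of the round clamp button, 28 mm in diameter, 38 mm above the table; presses straight down 6 mm against a spring of 5 N.
- clamp (a joint): travel of the clamp button, m: 0 = up, 0.006 = fully down.
- nut: bystander: loose hexagon nut, 22 mm across, 18 mm high, in the tray's own +x +y corner. Origin at the centre of its underside.
- cap: bystander: loose stepped cap, 24 mm in diameter, 26 mm high, in the tray's own -x -y corner. Origin at the centre of its underside.
- socket: bystander: loose socket, 25 mm in diameter, 34 mm high, standing on the fixture plate between and beyond the cradles. Origin at the centre of its underside.
Mind the look-alikes: they are no part of the job. What is shaped like the long_body but blue is not meant.

How it is judged:
By the outcome, as a careful person would: the job done as asked, in the order asked, and still so for the second after the job is handed in, with the robot touching nothing.
It also fails if it takes over 72 s, if anything falls off the work surface, if the arm or the gripper's body presses on something with over 40 N, if the wrist force passes 120 N, or if a joint passes its speed limit or range.

ROBOT

A 7-joint arm with a two-finger parallel gripper is mounted at the origin on the work surface. World frame = base frame: x ahead of the robot, y to its left, z up, the work surface at z = 0. Lengths are in m, angles in rad, forces in N, time in s.
With the tool pointing down it reaches from about 0.4 to 0.85 m from the base axis. Payload 6.9 kg.
Tool frame: the origin (TCP) lies midway between the tips of the shut fingers; the grasp point (between the pads) lies 19 mm behind it; z points along the fingers, y is the line along which they close (so a half turn about z gives the same grasp; the last joint's range is limited). The gripper opens to 85 mm and grips with 20 to 120 N. Pads are 22 mm wide; open, the fingers measure 114 mm over their backs; the gripper's body (76 mm by 85 mm) begins 54 mm behind the grasp point. The pads swing forward as they close: fully open they stand 13 mm farther back than shut.
Start: joints at [1.365, 0.507, -0.238, 1.5, 0.126, 1.149, -0.155], TCP at [0.191, -0.595, 0.231] pointing down, gripper open.
Joint ranges: [-3.08, 3.08], [-0.24, 2.05], [-1.43, 1.35], [0, 2.5], [-1.52, 4.66], [0.17, 1.96], [-2.89, 2.89]. Speed limits (rad/s): [2.39, 2.39, 3.14, 3.14, 3.14, 3.14, 3.14].

INTERFACE

Orientations are given as [roll, pitch, yaw] about the fixed x, y, z axes, in that order (R = Rz(yaw) Ry(pitch) Rx(roll)).
In Python, from cell import r gives the robot as it stands.
- The arm moves only by the tool arm_command, never from a script. Its argument "commands" is a list of rows, each a list of 2 entries, a list of its own where there are three numbers: the shift along the world's x, y, z in mm, then the turn, a rotation vector about the world's x, y, z in degrees. In form: [[[dx, dy, dz], [wx, wy, wz]], ...]. A call has 1 to 20 rows; each row shifts and turns the commanded pose from where the row before left it; what a row does not reach is not made up. A row lasts 1/8 s, in which the tool goes at most 62.5 mm and 10.7 degrees, less where a joint would pass 70% of its speed; a pose out of reach is approached as far as the arm can. A call with a gripper value outside its range is refused whole. "jaw" is the finger opening in mm, from 0 to 85.4, set as the call begins (left out, the last holds). The fingers move at their own pace and stop on an object; the grip force is fixed at half the most. Time passes only in rows, so rows that do not move let the fingers close. It gives the time, the measured TCP pose, the force, the opening and the grip force at its end, in the units of the state.
- r.state(): the state, without advancing time (a new reading comes with each control period).
- r.camera(name): name is "side" or "top" or "wrist"; returns the picture (480x640x3 uint8, red, green, blue); there is no depth.
- r.camera_model(name): a dict with "fx", "fy", "cx", "cy" (pixels), "camera_from_world" (4x4, takes a point from world to camera coordinates). Camera axes: x right, y down, z forward; pixel columns grow to the right and rows downward; lengths in m; the calibration is good to about 2 mm. A picture is of the moment at which its call begins: read the wrist's pose just before it. camera_model takes no time and is no camera call; for the wrist camera it gives the pose at the moment of the call.
- r.job_done(): hands the job in; it is judged then, once.
The state is a dict: "clock": time; "joint_pos": joint angles; "joint_velocities": joint speeds; "effort": joint torques, N m; "tcp_pos": TCP position; "tcp_rot": TCP orientation; "force": force on the tool from outside, world axes, zero at the start; "torque": the same for the moment, N m; "opening": finger opening in m; "grip_force": force on a finger pad.
Only numpy, scipy, OpenCV 4.12 (cv2) and the standard library are available. Lean on these libraries where they do the work, as an engineer would, in place of code of your own. Each camera call takes 0.05 s, during which the arm holds its last target. There are 200 camera calls.

## Working session

There is one attempt and no reset: what is moved stays moved. The work goes in short steps, Python scripts to look and compute and a tool call to move; the robot and the scene stay as the last step left them, time stands still between calls to the robot, and variables do not carry over. Pictures are saved under pics/ and viewed, at most 10 in all, crops included, and the job is handed in when it is done.

Besides the shell and the picture viewer there is one more tool, called after "Call:" by a JSON object that holds its "api" and its "payload", one argument or row to a line. arm_command: Moves the arm, as the interface text tells. Its arguments: {"type":"object","properties":{"commands":{"type":"array","items":{"type":"array"}},"jaw":{"type":"number"}},"required":["commands"]}

```bash
ls; mkdir -p pics
python3 - <<'E'
from cell import r
import cv2,numpy as np
print(r.state())
for n in ("top","side"):
    im=r.camera(n); cv2.imwrite(f"pics/{n}0.png",im[:,:,::-1]); m=r.camera_model(n)
    print(n,m)
E
```

```text
pics
{'clock': 0.0, 'joint_pos': array([ 1.36551208,  0.50834404, -0.23752902,  1.50111708,  0.12569495,
        1.14889654, -0.15481329]), 'joint_velocities': array([ 8.31975215e-04, -3.90815661e-04,  1.91506697e-04,  1.54611467e-04,
        5.54073306e-04,  6.77383907e-04, -3.90468044e-05]), 'effort': array([-1.51109223e-03, -6.20582628e+01, -2.18760923e+00, -2.49649107e+01,
        1.24277867e-02,  1.17814983e-02, -8.28029783e-05]), 'tcp_pos': array([ 0.19090698, -0.59461075,  0.2304314 ]), 'tcp_rot': array([-3.13981678e+00,  2.43377892e-05,  3.10788104e-01]), 'force': array([ 0.32557343, -0.85873294,  0.34956214]), 'torque': array([ 0.02418196,  0.02739083, -0.02769821]), 'grip_force': 0.0, 'opening': 0.08518694617332884}
top {'fx': 517.2763765036837, 'fy': 517.2763765036837, 'cx': 317.0221485086302, 'cy': 238.88090303124338, 'camera_from_world': array([[-0.02671807, -0.99902425, -0.0351667 ,  0.03972634],
       [-0.98804843,  0.03173432, -0.15084178,  0.45924345],
       [ 0.15181058,  0.0307162 , -0.98793222,  1.20975015],
       [ 0.        ,  0.        ,  0.        ,  1.        ]])}
side {'fx': 479.8040338134929, 'fy': 479.8040338134929, 'cx': 318.3509140478017, 'cy': 240.3594175322528, 'camera_from_world': array([[ 0.99833006, -0.05770259, -0.00274028, -0.41758329],
       [-0.0343897 , -0.55553308, -0.83078297,  0.06754748],
       [ 0.04641602,  0.82948985, -0.55658974,  1.06572048],
       [ 0.        ,  0.        ,  0.        ,  1.        ]])}
```

View pics/top0.png

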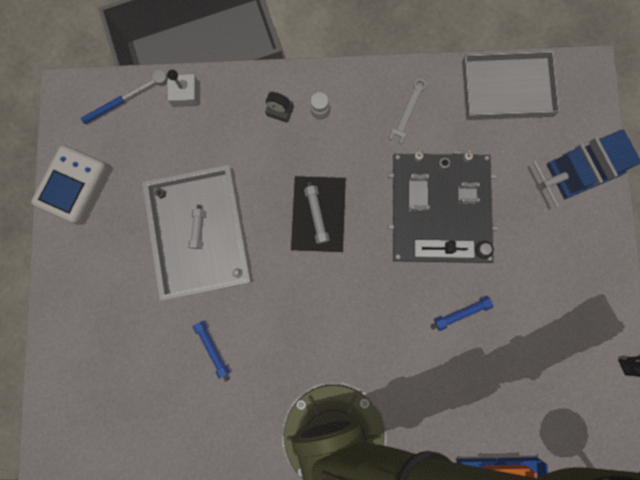

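View pics/side0.png

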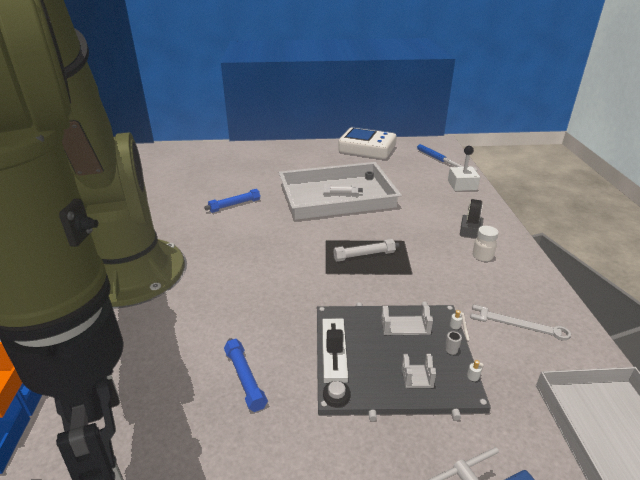

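Candidates: in-tray body at top pixel (197,227), which looks short; mat body at (317,213), which looks long; blue decoys at (212,350) and (463,313); empty decoy tray at (510,85). Cradles are at (419,192), long and left, and (469,192), short and right. One close crop will check these.

```bash
cat > h.py <<'E'
from cell import r
import cv2,numpy as np
def ray(m,px):
    T=m["camera_from_world"];R=T[:3,:3];c=-R.T@T[:3,3]
    d=R.T@np.array([(px[0]-m["cx"])/m["fx"],(px[1]-m["cy"])/m["fy"],1]);return c,d
def onplane(m,px,z):
    c,d=ray(m,px);return (c+d*(z-c[2])/d[2])
def proj(m,p):
    q=m["camera_from_world"]@np.append(p,1);return np.array([m["fx"]*q[0]/q[2]+m["cx"],m["fy"]*q[1]/q[2]+m["cy"]])
E
python3 - <<'E'
from h import *
im=cv2.imread("pics/top0.png");m=r.camera_model("top")
s=2.7
a=[im[155:300,140:255],im[155:300,285:350],im[140:285,385:500]]
cv2.imwrite("pics/crop1.png",cv2.resize(np.hstack(a),None,fx=s,fy=s,interpolation=cv2.INTER_CUBIC))
g=cv2.cvtColor(im,cv2.COLOR_BGR2GRAY)
def rect(mask,x0,y0,z):
    cs,_=cv2.findContours(mask,cv2.RETR_EXTERNAL,cv2.CHAIN_APPROX_NONE);c=max(cs,key=cv2.contourArea)
    b=cv2.minAreaRect(cv2.convexHull(c));p=cv2.boxPoints(b)+[x0,y0];w=np.array([onplane(m,q,z)[:2] for q in p])
    print(p.round(1).tolist(),"\n",w.round(4).tolist(),"ctr",w.mean(0).round(4),"sides",np.linalg.norm(w[1]-w[0]).round(4),np.linalg.norm(w[2]-w[1]).round(4))
print("fixture");rect((g[145:270,385:500]<85).astype(np.uint8),385,145,.016)
print("mat");k=(g[165:260,285:352]<70).astype(np.uint8);rect(k,285,165,.003)
print("matbody");rect((g[172:255,294:344]>85).astype(np.uint8),294,172,.017)
for u,v in((197,227),(205,260),(180,200),(317,213)):print(g[v,u-14:u+15])
E
```

```text
fixture
[[393.0, 262.0], [393.0, 153.0], [493.0, 153.0], [493.0, 262.0]] 
 [[0.4008, -0.1553], [0.6739, -0.1686], [0.6645, -0.4152], [0.3935, -0.3941]] ctr [ 0.5332 -0.2833] sides 0.2734 0.2467
mat
[[290.7, 249.7], [293.8, 175.6], [345.3, 177.8], [342.2, 251.8]] 
 [[0.4404, 0.0929], [0.6285, 0.0816], [0.6182, -0.048], [0.4311, -0.0338]] ctr [0.5295 0.0232] sides 0.1884 0.1299
matbody
[[303.2, 187.1], [315.3, 184.2], [328.5, 240.2], [316.4, 243.1]] 
 [[0.5943, 0.0575], [0.6005, 0.0273], [0.4588, -0.0012], [0.4528, 0.0285]] ctr [0.5266 0.028 ] sides 0.0309 0.1445
[140 138 138 138 138 139 139 138 133 126 125 132 140 137 129 120 108  95
  95 116 133 140 140 141 141 141 141 144 142]
[144 141 144 144 145 146 145 148 147 147 147 147 145 144 144 147 147 147
 145 146 145 145 148 148 150 147 148 147 148]
[135 135 134 135 135 134 135 136 137 138 136 136 136 135 136 136 134 133
 134 134 134 134 135 135 134 138 138 137 136]
[ 38  43  43  41  41  38  37  41  66  97 119 128 135 138 131 124 113  91
  60  43  39  42  41  41  44  37  43  38  40]
```

View pics/crop1.png

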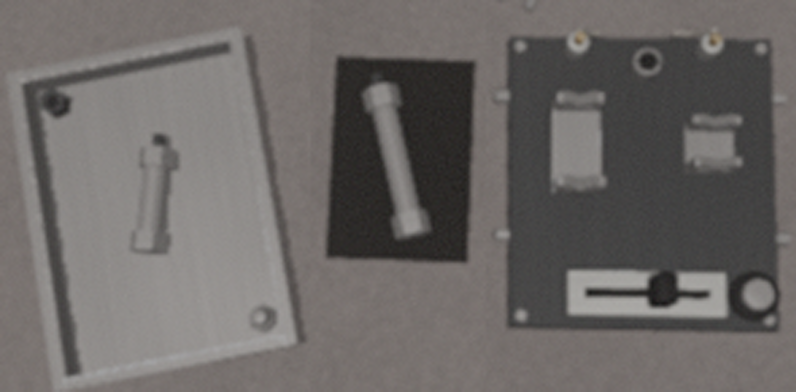

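The crop confirms the short body in the tray, nose up-image at (160,140). The long body is on the mat, nose at (377,77). The short cradle is on the right (713,143), and the selector grip sits mid-track at (664,289). I'll take close wrist pictures over the fixture and then the tray.

Run:
```python
from h import *
m=r.camera_model("top")
f=lambda u,v:(140+u/2.7,155+v/2.7)
print("short ends",onplane(m,f(159,147),.017),onplane(m,f(150,250),.017))
for p in((10,75),(240,32),(298,345),(60,388)):print("tray",onplane(m,f(*p),.04).round(3))
g=lambda u,v:(385+(u-486)/2.7,140+v/2.7)
for p in((508,38),(770,38),(778,330),(508,326)):print("fix",onplane(m,g(*p),.016).round(3))
print("cradle s",onplane(m,g(713,120),.05).round(3),onplane(m,g(713,162),.05).round(3))
print("sel",onplane(m,g(664,284),.07).round(3),"btn",onplane(m,g(759,293),.038).round(3))
w=r.camera_model("wrist");T=w["camera_from_world"];print(w["fx"],"cam",-T[:3,:3].T@T[:3,3],"look",T[2,:3],T[0,:3],"img ctr at z=0",onplane(w,(320,240),0))
```

```text
short ends [0.54648137 0.31846046 0.017     ] [0.45100043 0.32595423 0.017     ]
tray [0.613 0.45  0.04 ]
tray [0.646 0.239 0.04 ]
tray [0.359 0.187 0.04 ]
tray [0.327 0.399 0.04 ]
fix [ 0.671 -0.169  0.016]
fix [ 0.662 -0.408  0.016]
fix [ 0.393 -0.394  0.016]
fix [ 0.404 -0.156  0.016]
cradle s [ 0.578 -0.342  0.05 ] [ 0.54  -0.339  0.05 ]
sel [ 0.43  -0.284  0.07 ] btn [ 0.424 -0.374  0.038]
369.5335849828943 cam [ 0.25640262 -0.57303428  0.37409708] look [-0.26291424 -0.08307025 -0.96123641] [ 0.30618655 -0.95197039 -0.00147767] img ctr at z=0 [ 0.15218077 -0.60970793  0.        ]
```

Call:
{"api": "arm_command", "payload": {
  "commands": [
    [[33, 31, 8], [0, 0, -2.1]],
    [[33, 31, 6], [0, 0, -2.1]],
    [[33, 31, 5], [0, 0, -2.1]],
    [[33, 31, 5], [0, 0, -2.1]],
    [[33, 31, 5], [0, 0, -2.1]],
    [[33, 31, 0], [0, 0, -2.1]],
    [[33, 31, 0], [0, 0, -2.1]],
    [[33, 31, 0], [0, 0, -2.1]],
    [[33, 31, 0], [0, 0, -2.1]],
    [[33, 31, 0], [0, 0, -2.1]],
    [[0, 0, 0], [0, 0, 0]],
    [[0, 0, 0], [0, 0, 0]]
  ]
}}

```text
clock: 1.6
tcp_pos: [0.5205, -0.2855, 0.2598]
tcp_rot: [3.141, 0.001, -0.055]
force: [-0.2, -0.3, 0.5]
opening: 0.0856
grip_force: 0.0
```

Run:
```python
from h import *
import pickle
w=r.camera_model("wrist");im=r.camera("wrist");pickle.dump(w,open("pics/w1.pkl","wb"))
cv2.imwrite("pics/w1.png",im[:,:,::-1]);print(r.state()["tcp_pos"],r.state()["tcp_rot"])
```

```text
[ 0.52007555 -0.28617846  0.25992688] [ 3.14104199e+00  1.25872854e-03 -5.70154367e-02]
```

View pics/w1.png

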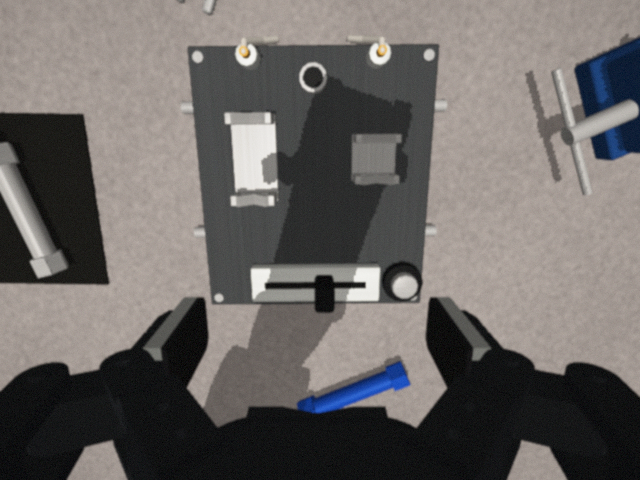

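Call:
{"api": "arm_command", "payload": {
  "commands": [
    [[-3, 54, 0], [0, 0, 0]],
    [[-3, 54, 0], [0, 0, 0]],
    [[-3, 54, 0], [0, 0, 0]],
    [[-3, 54, 0], [0, 0, 0]],
    [[-3, 54, 0], [0, 0, 0]],
    [[-3, 54, 0], [0, 0, 0]],
    [[-3, 54, 0], [0, 0, 0]],
    [[-3, 54, 0], [0, 0, 0]],
    [[-3, 54, 0], [0, 0, 0]],
    [[-3, 54, 0], [0, 0, 0]],
    [[-3, 54, 0], [0, 0, 0]],
    [[0, 0, -10], [0, 0, 0]],
    [[0, 0, 0], [0, 0, 0]],
    [[0, 0, 0], [0, 0, 0]]
  ]
}}

```text
clock: 3.4
tcp_pos: [0.489, 0.3066, 0.2504]
tcp_rot: [3.14, -0.0, -0.059]
force: [0.2, 0.3, 0.0]
opening: 0.0853
grip_force: 0.0
```

Run:
```python
from h import *
import pickle
w=r.camera_model("wrist");im=r.camera("wrist");pickle.dump(w,open("pics/w2.pkl","wb"))
cv2.imwrite("pics/w2.png",im[:,:,::-1]);print(r.state()["clock"],r.state()["tcp_pos"],r.state()["tcp_rot"])
```

```text
3.45 [0.48901048 0.30698417 0.25061995] [ 3.14100229e+00 -7.06176263e-04 -5.88085939e-02]
```

View pics/w2.png

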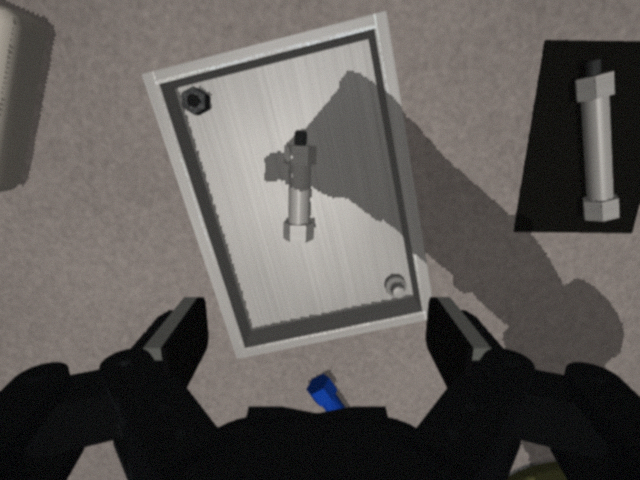

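The wrist views show the fixture (short cradle at (377,158), selector at (324,290), button at (404,285), socket at (313,77)). The tray shows the short body from nose (301,130) to hexagon end (299,241), and the long body lies on the mat. Next, the positions.

Run:
```python
from h import *
import pickle
w=pickle.load(open("pics/w1.pkl","rb"))
P=lambda u,v,z:onplane(w,(u,v),z)[:2]
C=np.array([P(189,46,.016),P(439,44,.016),P(420.5,304,.016),P(212,304,.016)]);print("fix corners",C.round(4).tolist())
ex=(C[0]-C[3])+(C[1]-C[2]);ex/=np.linalg.norm(ex);ey=np.array([-ex[1],ex[0]]);ctr=C.mean(0);o=ctr+.01*ex
print("yaw",np.degrees(np.arctan2(ex[1],ex[0])),"origin",o,"sides",np.linalg.norm(C-np.roll(C,1,0),axis=1))
for n,a in dict(cs=(.02,-.06),cl=(.02,.06),btn=(-.115,-.096)).items():print(n,(o+a[0]*ex+a[1]*ey).round(4))
print("saddles seen",P(378.5,139,.053),P(378.5,181,.053),"btn seen",P(404,285,.038),"sel seen",P(324.5,282,.07))
w=pickle.load(open("pics/w2.pkl","rb"))
print("nose tip",P(301,130,.018),"hex/nose",P(300.5,146,.025),"far hex end",P(298.5,241,.028),"barrel mid",P(300,190,.02), "barrel near/far",P(300,218,.02),P(301,168,.02))
c=[P(148,75,.04),P(383,14,.04),P(429,315,.04),P(241,356,.04)];print("tray",np.round(c,4).tolist())
print("long: nose",P(594,62,.018),"far hex",P(603,220,.025),"hexfar top",P(596,78,.025))
# barrel edges
g=cv2.cvtColor(cv2.imread("pics/w2.png"),cv2.COLOR_BGR2GRAY)
for v in(180,200,212,230):print(v,g[v,280:322:1])
```

```text
fix corners [[0.6731, -0.1724], [0.6618, -0.4092], [0.3913, -0.3978], [0.4046, -0.1583]]
yaw -2.7054232853801214 origin [ 0.54268774 -0.28490546] sides [0.26884649 0.23715736 0.27066972 0.23992428]
cs [ 0.5598 -0.3458]
cl [ 0.5655 -0.2259]
btn [ 0.4233 -0.3754]
saddles seen [ 0.57886726 -0.34524169] [ 0.54044966 -0.34490299] btn seen [ 0.42591213 -0.37353966] sel seen [ 0.44766881 -0.28886934]
nose tip [0.55973764 0.3178278 ] hex/nose [0.54485396 0.31908593] far hex end [0.44993954 0.3277534 ] barrel mid [0.50139932 0.32287442] barrel near/far [0.47232315 0.32494336] [0.52334626 0.32031117]
tray [[0.6142, 0.4488], [0.65, 0.2408], [0.3636, 0.1947], [0.3259, 0.3994]]
long: nose [0.6044952  0.04072192] far hex [0.45304498 0.01442913] hexfar top [0.58981031 0.04175298]
180 [166 144 137 144 141 115  97  92  86  78  79  86  86  88  92  94  92  94
  96  95  89  86  93  93  85  86  83  83  80  78  83  86  92  95  95  93
  89  90  98  94  97  91]
200 [191 191 192 195 194 187 189 178 149 125 120 125 136 141 148 155 158 173
 183 179 165 152 146 138 135 126 121 111 103 119 166 193 202 195 193 191
 190 193 195 193 189 185]
212 [186 190 192 189 191 189 194 178 144 119 119 130 140 145 147 154 162 175
 183 172 160 147 143 137 131 126 119 105  96  90 118 165 186 191 197 194
 189 189 187 189 188 193]
230 [180 186 169 136 108 106 105 100 109 131 163 186 183 188 187 188 185 189
 186 189 182 189 188 185 186 164 132 107  97  99  94  97 103 124 163 182
 187 184 186 193 187 182]
```

Call:
{"api": "arm_command", "payload": {
  "commands": [
    [[4, 8, -40], [0, 0, -1]],
    [[4.5, 8, -50], [0, 0, -0.8]],
    [[0, 0, -50], [0, 0, 0]],
    [[0, 0, -45], [0, 0, 0]],
    [[0, 0, -30], [0, 0, 0]],
    [[0, 0, -15], [0, 0, 0]],
    [[0, 0, -10], [0, 0, 0]],
    [[0, 0, 0], [0, 0, 0]],
    [[0, 0, 0], [0, 0, 0]]
  ],
  "jaw": 60
}}

```text
clock: 4.58
tcp_pos: [0.4972, 0.3253, 0.0114]
tcp_rot: [-3.14, -0.001, -0.087]
force: [0.8, 0.5, 0.4]
opening: 0.0599
grip_force: 0.0
```

Run:
```python
from h import *
im=r.camera("wrist");cv2.imwrite("pics/w3.png",im[:,:,::-1])
```

```text
(no output)
```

View pics/w3.png

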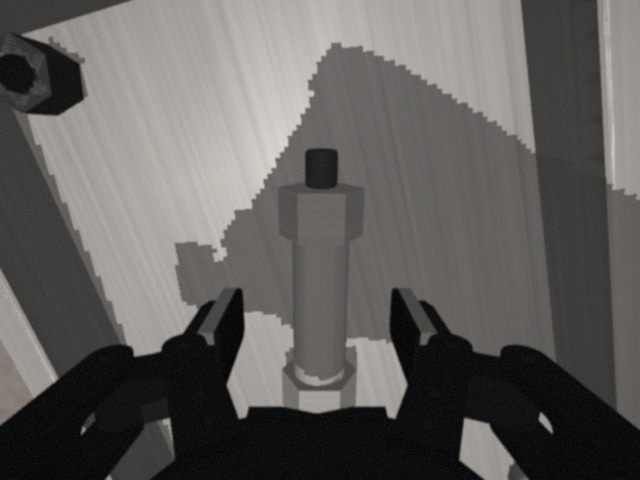

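The fingers straddle the barrel centrally and in line with it (barrel at column 320, pads at 240 and 392). I'll lower slightly, close and lift.

Call:
{"api": "arm_command", "payload": {
  "commands": [
    [[0, -1.5, -3.5], [0, 0, 0]],
    [[0, 0, 0], [0, 0, 0]],
    [[0, 0, 0], [0, 0, 0]],
    [[0, 0, 0], [0, 0, 0]],
    [[0, 0, 0], [0, 0, 0]],
    [[0, 0, 0], [0, 0, 0]]
  ],
  "jaw": 10
}}

```text
clock: 5.38
tcp_pos: [0.4967, 0.3234, 0.0071]
tcp_rot: [-3.142, -0.0, -0.087]
force: [-1.2, 0.2, 5.1]
opening: 0.0199
grip_force: 58.8
```

Call:
{"api": "arm_command", "payload": {
  "commands": [
    [[0, 0, 5], [0, 0, 0]],
    [[0, 0, 15], [0, 0, 0]],
    [[0, 0, 35], [0, 0, 0]],
    [[0, 0, 50], [0, 0, 0]],
    [[0, 0, 45], [0, 0, 0]],
    [[0, 0, 10], [0, 0, 0]],
    [[0, 0, 0], [0, 0, 0]],
    [[0, 0, 0], [0, 0, 0]]
  ]
}}

```text
clock: 6.38
tcp_pos: [0.4959, 0.3227, 0.1653]
tcp_rot: [3.14, 0.002, -0.087]
force: [-0.1, 0.3, -2.5]
opening: 0.02
grip_force: 59.0
```

Run:
```python
from h import *
import pickle
w=r.camera_model("wrist");im=r.camera("wrist");cv2.imwrite("pics/w4.png",im[:,:,::-1]);pickle.dump(w,open("pics/w4.pkl","wb"))
s=r.state();print(s["clock"],s["tcp_pos"],s["tcp_rot"],s["opening"],s["grip_force"],s["force"])
```

```text
6.425 [0.49584    0.32274862 0.16510544] [ 3.13964116e+00  2.39433549e-03 -8.70961805e-02] 0.01995187528508773 58.995405435562134 [-0.18494307 -1.05088258 -2.48433581]
```

View pics/w4.png

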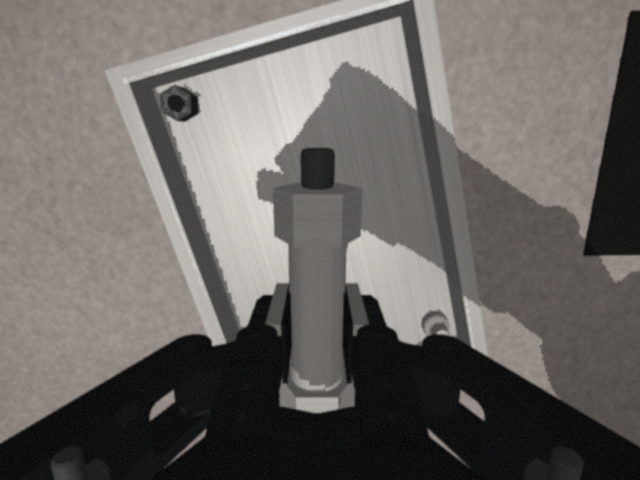

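The short body is firmly held, level and in line (nose tip at (318,150), hexagon edge at (318,185)). Next I'll work out its offset in the hand and the route to the cradle.

Run:
```python
from h import *
import pickle
w=pickle.load(open("pics/w4.pkl","rb"));t=np.array([.4958,.3227,.1651]);za=t[2]+.010
a=-.087;ex=np.array([np.cos(a),np.sin(a)])
ey=np.array([-ex[1],ex[0]])
for n,p,z,b in(("nose end",(318,150),za+.006,62),("hexnose",(318,186),za+.013,48),("barrel/hex far",(317,244),za+.009,30),("near hex end",(317,410),za+.014,-48),("near hex start",(317,385),za+.012,-30)):
    q=onplane(w,p,z)[:2]-t[:2];print(n,"tool x mm",q@ex*1e3,"body",b,"lat",q@ey*1e3)
o=np.array([.5598,-.3455]);print("go",o)
```

```text
nose end tool x mm 62.71085585908269 body 62 lat -0.07809220005316782
hexnose tool x mm 51.60034024741831 body 48 lat -0.05316873093915662
barrel/hex far tool x mm 30.537028007922665 body 30 lat 0.24994557522006328
near hex end tool x mm -35.59046977087493 body -48 lat 0.2290635863955731
near hex start tool x mm -25.686288839488096 body -30 lat 0.22841709681791908
go [ 0.5598 -0.3455]
```

Call:
{"api": "arm_command", "payload": {
  "commands": [
    [[3, -30, 0], [0, 0, 0]],
    [[5, -52, 0], [0, 0, 0.2]],
    [[5, -52, 0], [0, 0, 0.2]],
    [[5, -52, 0], [0, 0, 0.2]],
    [[5, -52, 0], [0, 0, 0.2]],
    [[5, -52, 0], [0, 0, 0.2]],
    [[5, -52, 0], [0, 0, 0.2]],
    [[5, -52, 0], [0, 0, 0.2]],
    [[5, -52, 0], [0, 0, 0.2]],
    [[5, -52, 0], [0, 0, 0.2]],
    [[5, -52, 0], [0, 0, 0.2]],
    [[5, -52, 0], [0, 0, 0.2]],
    [[5, -44, 0], [0, 0, 0.3]],
    [[0, -20, 0], [0, 0, 0]],
    [[0, -2, -20], [0, 0, 0]],
    [[0, 0, -40], [0, 0, 0]],
    [[0, 0, -15], [0, 0, 0]],
    [[0, 0, 0], [0, 0, 0]],
    [[0, 0, 0], [0, 0, 0]]
  ]
}}

```text
clock: 8.8
tcp_pos: [0.5606, -0.3445, 0.0931]
tcp_rot: [3.141, -0.002, -0.043]
force: [0.2, -0.5, -2.4]
opening: 0.0199
grip_force: 59.1
```

Run:
```python
from h import *
im=r.camera("wrist");w=r.camera_model("wrist");t=r.state()["tcp_pos"];s=r.camera("side")
import pickle;pickle.dump(w,open("pics/w5.pkl","wb"))
cv2.imwrite("pics/w5.png",im[:,:,::-1]);cv2.imwrite("pics/s5.png",s[:,:,::-1])
c=cv2.resize(s[270:430,300:500],None,fx=2,fy=2)
cv2.imwrite("pics/v5.png",np.hstack([im[60:380,120:520],c])[:,:,::-1]);print(t,r.state()["tcp_rot"],r.state()["force"])
```

```text
[ 0.56057328 -0.34470425  0.09328533] [ 3.14052696e+00 -2.13428634e-03 -4.33519191e-02] [ 0.19585857 -0.77561428 -2.1287873 ]
```

View pics/v5.png

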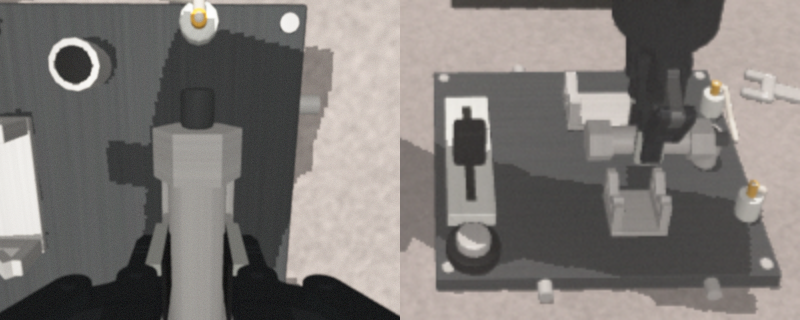

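The wrist crop shows the body centred over the short cradle, with the saddle edges symmetric at about (165,190) and (230,190). The side crop shows it above the saddles at (637,190). Now lowering.

Call:
{"api": "arm_command", "payload": {
  "commands": [
    [[-1.5, -0.8, -15], [0, 0, -0.2]],
    [[0, 0, -14], [0, 0, 0]],
    [[0, 0, -8], [0, 0, 0]],
    [[0, 0, -4], [0, 0, 0]],
    [[0, 0, -3], [0, 0, 0]],
    [[0, 0, -1.5], [0, 0, 0]],
    [[0, 0, 0], [0, 0, 0]],
    [[0, 0, 0], [0, 0, 0]]
  ]
}}

```text
clock: 9.9
tcp_pos: [0.5583, -0.3453, 0.0465]
tcp_rot: [3.142, -0.0, -0.047]
force: [-0.4, 0.3, -1.5]
opening: 0.0198
grip_force: 59.2
```

Call:
{"api": "arm_command", "payload": {
  "commands": [
    [[0, 0, -0.7], [0, 0, 0]],
    [[0, 0, -0.7], [0, 0, 0]],
    [[0, 0, 0], [0, 0, 0]]
  ]
}}

```text
clock: 10.28
tcp_pos: [0.5585, -0.3451, 0.046]
tcp_rot: [3.141, -0.001, -0.047]
force: [-1.8, 2.7, 6.7]
opening: 0.0199
grip_force: 60.2
```

Contact (+9 N), so it's seated. Releasing and rising.

Call:
{"api": "arm_command", "payload": {
  "commands": [
    [[0, 0, 0], [0, 0, 0]],
    [[0, 0, 0], [0, 0, 0]],
    [[0, 0, 0], [0, 0, 0]]
  ],
  "jaw": 50
}}

```text
clock: 10.65
tcp_pos: [0.5581, -0.3455, 0.0447]
tcp_rot: [3.142, 0.0, -0.047]
force: [-0.0, -0.5, 0.1]
opening: 0.0503
grip_force: 0.0
```

Call:
{"api": "arm_command", "payload": {
  "commands": [
    [[0, 0, 10], [0, 0, 0]],
    [[0, 0, 30], [0, 0, 0]],
    [[0, 0, 50], [0, 0, 0]],
    [[0, 0, 50], [0, 0, 0]],
    [[0, 50, 30], [0, 0, 0]],
    [[0, 60, 30], [0, 0, 0]],
    [[0, 60, 0], [0, 0, 2]],
    [[0, 60, 0], [0, 0, 2]],
    [[0, 60, 0], [0, 0, 2]],
    [[0, 50, 0], [0, 0, 2]],
    [[-10, 10, 0], [0, 0, 2]],
    [[-10, 10, 0], [0, 0, 2]],
    [[0, 0, 0], [0, 0, 0]],
    [[0, 0, 0], [0, 0, 0]]
  ]
}}

```text
clock: 12.4
tcp_pos: [0.5384, 0.009, 0.2429]
tcp_rot: [3.141, -0.0, 0.16]
force: [-0.0, -0.3, 1.1]
opening: 0.0499
grip_force: 0.0
```

Run:
```python
from h import *
import pickle
w=r.camera_model("wrist");im=r.camera("wrist");pickle.dump(w,open("pics/w6.pkl","wb"))
cv2.imwrite("pics/w6.png",im[:,:,::-1]);s=r.camera("side");cv2.imwrite("pics/s6.png",s[:,:,::-1]);st=r.state();print(st["clock"],st["tcp_pos"],st["tcp_rot"])
c=cv2.resize(s[270:430,310:500],None,fx=2,fy=2)
cv2.imwrite("pics/v6.png",np.hstack([im[0:320,130:540],c])[:,:,::-1])
```

```text
12.5 [0.53842913 0.00922812 0.24276269] [ 3.14126243e+00 -1.10506339e-05  1.60033293e-01]
```

View pics/v6.png

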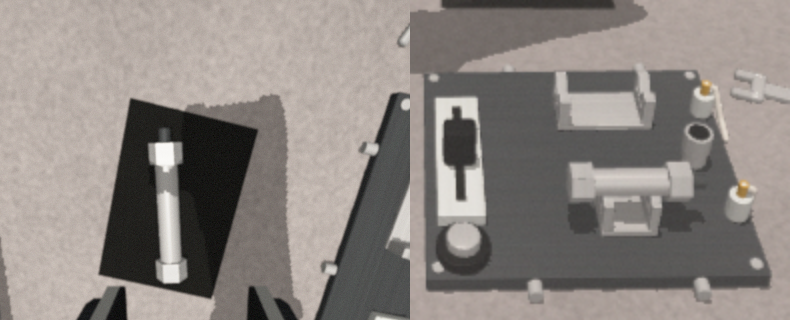

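The short body sits level in both notches (side crop (630,185)). The long body on the mat runs from nose (294,129) to hexagon end (302,281) in wrist pixels. Measuring it by mask.

Run:
```python
from h import *
import pickle
w=pickle.load(open("pics/w6.pkl","rb"));P=lambda u,v,z:onplane(w,(u,v),z)[:2]
g=cv2.cvtColor(cv2.imread("pics/w6.png"),cv2.COLOR_BGR2GRAY)
k=(g>70).astype(np.uint8);k[:,:270]=0;k[:,330:]=0;k[:120]=0;k[290:]=0
n,l,s,c=cv2.connectedComponentsWithStats(k);i=l[200,298];print(s[i],c[i])
v,u=np.nonzero(l==i);b=np.polyfit(v,u,1);v0,v1=v.min(),v.max();print(b,v0,v1)
A=P(np.polyval(b,v0),v0,.026);B=P(np.polyval(b,v1+1),v1+1,.029);print(A,B,np.linalg.norm(A-B))
d=A-B;yaw=np.degrees(np.arctan2(d[1],d[0]));ctr=(A+B)/2;t=np.array([.5384,.0092,.2428]);print("ctr",ctr,"yaw",yaw,"delta mm",(ctr-t[:2])*1e3,"turn",yaw-np.degrees(.160))
```

```text
[ 278  128   40  156 3742] [297.89176911 208.93639765]
[5.16951237e-02 2.87090776e+02] 128 283
[0.60571997 0.04194319] [0.45238212 0.0111862 ] 0.15639209994632808
ctr [0.52905105 0.02656469] yaw 11.342056200771475 delta mm [-9.34895399 17.36469179] turn 2.1747314786783036
```

Call:
{"api": "arm_command", "payload": {
  "commands": [
    [[-7, 8, -40], [0, 0, 1.1]],
    [[-8, 9, -50], [0, 0, 1.1]],
    [[0, 0, -50], [0, 0, 0]],
    [[0, 0, -45], [0, 0, 0]],
    [[0, 0, -28], [0, 0, 0]],
    [[0, 0, -14], [0, 0, 0]],
    [[0, 0, -5], [0, 0, 0]],
    [[0, 0, -3], [0, 0, 0]],
    [[0, 0, 0], [0, 0, 0]]
  ]
}}

```text
clock: 13.62
tcp_pos: [0.5236, 0.0275, 0.0085]
tcp_rot: [3.141, -0.001, 0.201]
force: [-0.8, 0.3, -1.1]
opening: 0.0502
grip_force: 0.0
```

Call:
{"api": "arm_command", "payload": {
  "commands": [
    [[0, 0, 0], [0, 0, 0]],
    [[0, 0, 0], [0, 0, 0]],
    [[0, 0, 0], [0, 0, 0]],
    [[0, 0, 0], [0, 0, 0]],
    [[0, 0, 0], [0, 0, 0]]
  ],
  "jaw": 10
}}

```text
clock: 14.25
tcp_pos: [0.5236, 0.0271, 0.0087]
tcp_rot: [3.141, -0.001, 0.2]
force: [-1.4, -0.9, 6.2]
opening: 0.0204
grip_force: 58.4
```

Call:
{"api": "arm_command", "payload": {
  "commands": [
    [[0, 0, 4], [0, 0, 0]],
    [[0, 0, 10], [0, 0, 0]],
    [[0, 0, 30], [0, 0, 0]],
    [[0, 0, 45], [0, 0, 0]],
    [[0, 0, 35], [0, 0, 0]],
    [[0, 0, 0], [0, 0, 0]]
  ]
}}

```text
clock: 15.0
tcp_pos: [0.5245, 0.0278, 0.1345]
tcp_rot: [3.141, -0.005, 0.201]
force: [0.3, -0.0, -4.3]
opening: 0.0197
grip_force: 59.4
```

Call:
{"api": "arm_command", "payload": {
  "commands": [
    [[-4, 25, 0], [0, 0, 0]],
    [[-7, 50, 0], [0, 0, 0]],
    [[-7, 55, 0], [0, 0, 0]],
    [[-7, 55, 0], [0, 0, 0]],
    [[-7, 55, 0], [0, 0, 0]],
    [[-7, 40, 0], [0, 0, -1]],
    [[0, 13, -10], [0, 0, -1]],
    [[0, 0, -40], [0, 0, 0]],
    [[0, 0, -40], [0, 0, 0]],
    [[0, 0, -20], [0, 0, 0]],
    [[0, 0, -8], [0, 0, 0]],
    [[0, 0, -4], [0, 0, 0]],
    [[0, 0, 0], [0, 0, 0]],
    [[0, 0, 0], [0, 0, 0]]
  ]
}}

```text
clock: 16.75
tcp_pos: [0.4845, 0.3208, 0.0106]
tcp_rot: [-3.141, -0.001, 0.166]
force: [-0.5, 0.4, -3.6]
opening: 0.0196
grip_force: 59.4
```

Call:
{"api": "arm_command", "payload": {
  "commands": [
    [[0, 0, -1.2], [0, 0, 0]],
    [[0, 0, -0.8], [0, 0, 0]],
    [[0, 0, -0.4], [0, 0, 0]],
    [[0, 0, 0], [0, 0, 0]]
  ]
}}

```text
clock: 17.25
tcp_pos: [0.4844, 0.3207, 0.0088]
tcp_rot: [-3.142, -0.001, 0.166]
force: [-1.9, -0.9, 8.5]
opening: 0.0196
grip_force: 60.7
```

Long body in contact with the tray floor. Releasing, rising and going to the left side of the selector with the fingers shut.

Call:
{"api": "arm_command", "payload": {
  "commands": [
    [[0, 0, 0], [0, 0, 0]],
    [[0, 0, 0], [0, 0, 0]],
    [[0, 0, 0], [0, 0, 0]],
    [[0, 0, 10], [0, 0, 0]],
    [[0, 0, 30], [0, 0, 0]],
    [[0, 0, 50], [0, 0, 0]],
    [[0, 0, 50], [0, 0, 0]],
    [[0, 0, 40], [0, 0, 0]],
    [[0, 0, 0], [0, 0, 0]]
  ],
  "jaw": 50
}}

```text
clock: 18.38
tcp_pos: [0.4854, 0.3219, 0.1915]
tcp_rot: [-3.139, -0.006, 0.166]
force: [0.0, 0.1, -1.1]
opening: 0.05
grip_force: 0.0
```

Run:
```python
from h import *
im=r.camera("wrist");cv2.imwrite("pics/w7.png",im[:,:,::-1])
s=r.camera("side");cv2.imwrite("pics/s7.png",s[:,:,::-1]);m=r.camera_model("side")
o=np.array([.5427,-.2849]);a=np.radians(-2.7);ex=np.array([np.cos(a),np.sin(a)]);ey=np.array([-ex[1],ex[0]])
# black grip blob in side view: list dark pixels near the track
g=cv2.cvtColor(s[:,:,::-1],cv2.COLOR_BGR2GRAY)
p0=proj(m,np.append(o-.115*ex+.045*ey,.07));p1=proj(m,np.append(o-.115*ex-.045*ey,.07));print("ends of grip travel in px",p0,p1)
k=np.zeros_like(g);k[300:380,322:348]=(g[300:380,322:348]<35)
k=cv2.morphologyEx(k,cv2.MORPH_OPEN,np.ones((5,7),np.uint8))
n,l,st,c=cv2.connectedComponentsWithStats(k);print(st[1:],c[1:])
for x,y,w_,h_,A in st[1:]:
    q=onplane(m,(x+w_/2,y+10*.55),.07)[:2]-o;print("own",q@ex,q@ey)
```

```text
ends of grip travel in px [332.41977542 310.68123586] [334.36226025 348.35834162]
[] []
```

Call:
{"api": "arm_command", "payload": {
  "commands": [
    [[-5, -30, 0], [0, 0, -1.1]],
    [[-5, -52, 0], [0, 0, -1.1]],
    [[-5, -52, 0], [0, 0, -1.1]],
    [[-5, -52, 0], [0, 0, -1.1]],
    [[-5, -52, 0], [0, 0, -1.1]],
    [[-5, -52, 0], [0, 0, -1.1]],
    [[-5, -52, 0], [0, 0, -1.1]],
    [[-5, -52, 0], [0, 0, -1.1]],
    [[-5, -52, 0], [0, 0, -1.1]],
    [[-5, -52, 0], [0, 0, -1.1]],
    [[-5, -40, 0], [0, 0, -1.2]],
    [[0, -8, 0], [0, 0, 0]],
    [[0, 0, 0], [0, 0, 0]],
    [[0, 0, 0], [0, 0, 0]]
  ],
  "jaw": 0
}}

```text
clock: 20.23
tcp_pos: [0.4293, -0.2238, 0.1871]
tcp_rot: [-3.141, 0.001, -0.045]
force: [0.4, 0.8, 0.1]
opening: -0.0003
grip_force: 0.0
```

The selector grip is at own y of about -10 mm (side pixel (335,334)), so its left face is at world y ≈ -0.28. I'll descend beside it and push right.

Call:
{"api": "arm_command", "payload": {
  "commands": [
    [[0, 0, -30], [0, 0, 0]],
    [[0, 0, -50], [0, 0, 0]],
    [[0, 0, -40], [0, 0, 0]],
    [[0, 0, -18], [0, 0, 0]],
    [[0, 0, -4], [0, 0, 0]],
    [[0, 0, 0], [0, 0, 0]],
    [[0, -10, 0], [0, 0, 0]],
    [[-1, -15, 0], [0, 0, 0]],
    [[-0.5, -10, 0], [0, 0, 0]],
    [[-0.5, -8, 0], [0, 0, 0]],
    [[-0.5, -8, 0], [0, 0, 0]],
    [[-0.5, -8, 0], [0, 0, 0]],
    [[0, -4, 0], [0, 0, 0]],
    [[0, 0, 0], [0, 0, 0]]
  ]
}}

```text
clock: 21.98
tcp_pos: [0.426, -0.2889, 0.0453]
tcp_rot: [3.141, 0.0, -0.047]
force: [0.3, 0.0, 0.2]
opening: 0.0002
grip_force: 0.0
```

Call:
{"api": "arm_command", "payload": {
  "commands": [
    [[0, -4, 0], [0, 0, 0]],
    [[0, -3, 0], [0, 0, 0]],
    [[0, -2, 0], [0, 0, 0]]
  ]
}}

```text
clock: 22.35
tcp_pos: [0.4257, -0.2975, 0.0453]
tcp_rot: [-3.141, 0.001, -0.047]
force: [-1.0, 2.4, 1.4]
opening: -0.0001
grip_force: 0.8
```

Call:
{"api": "arm_command", "payload": {
  "commands": [
    [[0, -2, 0], [0, 0, 0]],
    [[0, -1, 0], [0, 0, 0]]
  ]
}}

```text
clock: 22.6
tcp_pos: [0.4258, -0.3, 0.0453]
tcp_rot: [-3.141, 0.001, -0.047]
force: [-0.7, 4.6, 1.6]
opening: -0.0004
grip_force: 2.1
```

Call:
{"api": "arm_command", "payload": {
  "commands": [
    [[0, -1, 0], [0, 0, 0]],
    [[0, -1, 0], [0, 0, 0]]
  ]
}}

```text
clock: 22.85
tcp_pos: [0.4258, -0.3003, 0.0453]
tcp_rot: [-3.139, 0.001, -0.046]
force: [-1.8, 8.9, 3.8]
opening: -0.0003
grip_force: 5.0
```

Call:
{"api": "arm_command", "payload": {
  "commands": [
    [[0, -1.5, 0], [0, 0, 0]],
    [[0, 0, 0], [0, 0, 0]]
  ]
}}

```text
clock: 23.1
tcp_pos: [0.4258, -0.3004, 0.0453]
tcp_rot: [-3.137, 0.002, -0.044]
force: [-2.2, 12.3, 6.0]
opening: -0.0
grip_force: 6.2
```

Run:
```python
from h import *
s=r.camera("side");cv2.imwrite("pics/s8.png",s[:,:,::-1])
g=cv2.cvtColor(s,cv2.COLOR_RGB2GRAY);print(r.state()["force"],r.state()["tcp_pos"])
for v in range(326,384,2):print(v,g[v,322:350])
```

```text
[-2.22951612 12.26211702  5.79087667] [ 0.42576802 -0.30039382  0.04532028]
326 [123 177  56  54  58  55  53  56  55  53  62  91  90  92  90  91  86  57
  56  55  54  55  61  86  96  92  93  94]
328 [136 222 190 123  74  57  58  62  59  60  68  91  93  90  92  94  86  60
  58  60  81 136  97  94  91  92  94  90]
330 [137 226 232 227 174  67  89  90  91  92  83  92  92  90  91  91  91  90
  91  97 104 155 154  91  92  94  92  93]
332 [136 226 228 177  53  55  53  52  52  54  65  82  81  80  83  79  79  65
  51  51  51  70 117  91  95  92  91  93]
334 [129 225 227 187 104  56  71  69  58  56  71  92  89  90  91  89  88  69
  58  54  58  54  63  93  94  94  95  93]
336 [133 229 231 229 176  56  65  65  65  63  71  89  87  90  90  92  85  70
  55  58  54  64  87  79  93  93  92  92]
338 [128 227 230 223  92  52  56  54  49  56  64  79  81  78  80  77  77  57
  52  53  51  70 125  83  93  90  93  93]
340 [132 225 231 228 185  47  49  53  54  49  52  58  53  49  53  54  54  53
  50  53  62 117 151 107  94  92  93  96]
342 [108 154 156 155 147  86 102  77  53  53  52  52  52  50  50  56  83
[... 1726 characters left out ...]
149 154 156 156 154 152 151 155 154 154 154 153 154 154 155 156
 156 158 156 156 154 151 151 139  67  68]
374 [ 72 100 148 153 155 156 155 154 152 151 155 156 153 151 156 156 156 154
 157 153 155 155 154 152 152 142  74  67]
376 [ 70  95 153 156 159 156 158 158 154 157 158 159 159 159 158 159 157 159
 160 161 161 161 159 157 153 147  77  71]
378 [ 70  96 166 170 175 176 172 171 172 170 173 173 172 171 174 170 168 171
 170 171 174 174 174 171 168 152  73  68]
380 [ 71  99 169 170 169 167 171 172 171 166 164 165 163 162 160 164 165 160
 163 167 169 171 171 174 172 157  78  72]
382 [ 70  91 161 164 164 169 154  94 107 134 184 128 128 129 130 130 128 130
 125 101  88 131 135 137 134 104  69  65]
```

The selector is hard against the stop at TCP y = -0.300, as predicted, with force rising and no motion. Backing off, then over to the button.

Call:
{"api": "arm_command", "payload": {
  "commands": [
    [[0, 7, 0], [0, 0, 0]],
    [[0, 3, 0], [0, 0, 0]],
    [[0, 0, 20], [0, 0, 0]],
    [[0, 0, 35], [0, 0, 0]],
    [[0, -30, 0], [0, 0, 0]],
    [[-1, -35, 0], [0, 0, 0]],
    [[0, -16, 0], [0, 0, 0]],
    [[0, 0, 0], [0, 0, 0]],
    [[0, 0, 0], [0, 0, 0]]
  ]
}}

```text
clock: 24.28
tcp_pos: [0.4254, -0.3734, 0.1002]
tcp_rot: [-3.14, 0.0, -0.046]
force: [0.4, 0.3, 0.5]
opening: -0.0003
grip_force: 0.0
```

Call:
{"api": "arm_command", "payload": {
  "commands": [
    [[-1, -1, -25], [0, 0, 0]],
    [[0, 0, -22], [0, 0, 0]],
    [[0, 0, -8], [0, 0, 0]],
    [[0, 0, -4], [0, 0, 0]],
    [[0, 0, -4], [0, 0, 0]],
    [[0, 0, -3], [0, 0, 0]],
    [[0, 0, -1], [0, 0, 0]],
    [[0, 0, -0.5], [0, 0, 0]],
    [[0, 0, 0], [0, 0, 0]]
  ]
}}

```text
clock: 25.4
tcp_pos: [0.4246, -0.3759, 0.0332]
tcp_rot: [3.141, -0.001, -0.047]
force: [1.5, 1.0, 4.6]
opening: -0.0002
grip_force: 2.1
```

Call:
{"api": "arm_command", "payload": {
  "commands": [
    [[0, 0, -1], [0, 0, 0]],
    [[0, 0, -1], [0, 0, 0]],
    [[0, 0, 0], [0, 0, 0]]
  ]
}}

```text
clock: 25.78
tcp_pos: [0.4246, -0.376, 0.032]
tcp_rot: [3.141, -0.001, -0.047]
force: [-1.3, 3.0, 13.6]
opening: -0.0001
grip_force: 6.9
```

Call:
{"api": "arm_command", "payload": {
  "commands": [
    [[0, 0, -1], [0, 0, 0]],
    [[0, 0, -0.5], [0, 0, 0]],
    [[0, 0, 0], [0, 0, 0]]
  ]
}}

```text
clock: 26.15
tcp_pos: [0.4247, -0.376, 0.0317]
tcp_rot: [3.14, -0.001, -0.047]
force: [-2.4, 5.6, 26.4]
opening: -0.0001
grip_force: 13.3
```

The button bottoms out at z = 0.032 with 26 N. Retracting and taking a final look.

Call:
{"api": "arm_command", "payload": {
  "commands": [
    [[0, 0, 6], [0, 0, 0]],
    [[0, 0, 20], [0, 0, 0]],
    [[0, 0, 45], [0, 0, 0]],
    [[0, -20, 50], [0, 0, 0]],
    [[-10, -40, 40], [0, 0, 0]],
    [[-10, -50, 0], [0, 0, 0]],
    [[-10, -50, 0], [0, 0, 0]],
    [[0, 0, 0], [0, 0, 0]],
    [[0, 0, 0], [0, 0, 0]]
  ]
}}

```text
clock: 27.28
tcp_pos: [0.3936, -0.5354, 0.1894]
tcp_rot: [-3.14, 0.001, -0.048]
force: [0.7, 0.7, 0.4]
opening: -0.0003
grip_force: 0.0
```

Run:
```python
from h import *
t=r.camera("top");s=r.camera("side")
a=cv2.resize(t[150:305,135:350],(400,288));b=cv2.resize(t[140:275,380:510],(277,288))
c=cv2.resize(s[150:230,270:410],(400,229));d=cv2.resize(s[290:420,300:500],(352,229))
o=np.zeros((517,760,3),np.uint8);o[:288,:400]=a;o[:288,402:679]=b;o[288:,:400]=c;o[288:,402:754]=d
cv2.imwrite("pics/fin.png",o[:,:,::-1])
```

```text
(no output)
```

View pics/fin.png

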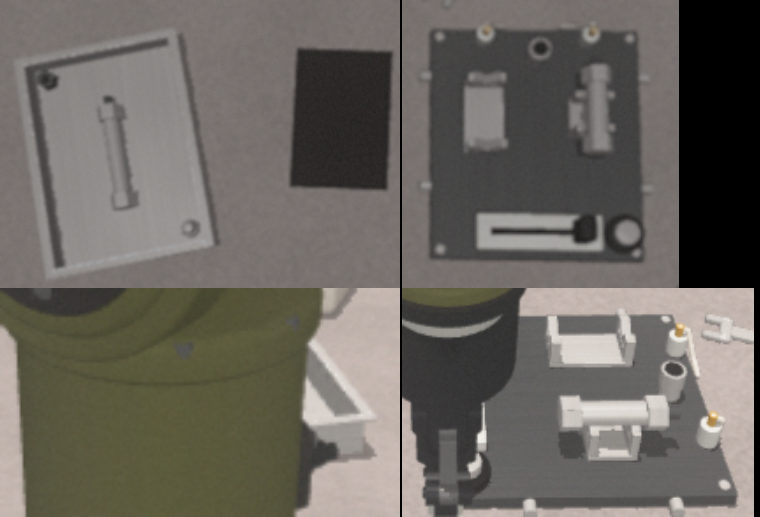

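The long body lies flat in the tray at (118,155), with the nut and cap still in their corners. The short body is seated in the short cradle at (597,108), the selector is at the right end (586,230), and the socket hasn't moved. Handing in.

```bash
python3 -c "
from cell import r
print(r.job_done())"
```

```text
the job is handed in; nothing more can be done
None
```

I did all four steps in the order asked and handed the job in at about 27 s: the short body is in the short cradle, the long body is flat in the tray, the selector is home at the right end, and the clamp button was pressed to its stop. The final pictures show the nut, cap and socket where they were; the hand-in returned no verdict.

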